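# Close the casting box and hold the core rod centred in its guide

### The arm

A 7-joint arm with a two-finger parallel gripper is mounted at the origin on the work surface. World frame = base frame: x ahead of the robot, y to its left, z up, the work surface at z = 0. Lengths are in mm, angles in rad, forces in N, time in s.
With the tool pointing down it reaches from about 350 to 900 mm from the base axis. Payload 7.2 kg.
Tool frame: the origin (TCP) lies midway between the tips of the shut fingers; the grasp point (between the pads) lies 19 mm behind it; z points along the fingers, y is the line along which they close (so a half turn about z gives the same grasp; the last joint's range is limited). The gripper opens to 88 mm and grips with 3 to 60 N. Pads are 20 mm wide; open, the fingers measure 115 mm over their backs; the gripper's body (75 mm by 178 mm) begins 61 mm behind the grasp point.
Start: joints at [-1.3, 0.411, -0.013, 1.596, 0.006, 1.134, -0.082], TCP at [207.732, 589.471, 222.653] pointing down, gripper open.
Joint ranges: [-2.95, 2.95], [-0.29, 1.99], [-1.47, 1.44], [0.14, 2.54], [-1.03, 4.17], [0.13, 1.85], [-2.86, 2.86]. Speed limits (rad/s): [2.39, 2.39, 3.01, 3.01, 3.14, 3.14, 3.14].

### API

Orientations are given as a rotation vector (axis times angle).
In Python, from workcell import arm gives the robot as it stands.
- The arm moves only by the shell command python3 -m crank FILE [OPENING] [FORCE], which reads ROWS from the file FILE. ROWS is a JSON list of rows, 1 to 8 of them, each of 4 numbers: dx, dy, dz in mm, then a turn about the tool's z in rad; each row shifts and turns the commanded pose from where the row before left it, along the tool's axes as they then stand; what a row does not reach is not made up. A row lasts 1/10 s, in which the tool goes at most 50 mm and 0.15 rad, less where a joint would pass 70% of its speed; a pose out of reach is approached as far as the arm can. OPENING is the finger opening in mm, set as the command begins (- or left out keeps the last). The fingers move at their own pace and stop on an object; FORCE is the grip in N (left out, the last holds). Time passes only in rows, so rows that do not move let the fingers close. It prints the time, the measured TCP pose, the force, the opening and the grip force at its end. Input that does not fit is refused with a message, and nothing moves.
- arm.observe(): the state, without advancing time (a new reading comes with each control period).
- arm.camera(name): name is "scene" or "side" or "wrist"; returns the picture (480x640x3 uint8, red, green, blue); there is no depth.
- arm.camera_info(name): a dict with "camera_matrix" (3x3 intrinsics, pixels), "cam_to_world" (4x4, takes a point from camera to world coordinates). Camera axes: x right, y down, z forward; pixel columns grow to the right and rows downward; lengths in mm; the calibration is good to about 2 mm. A picture is of the moment at which its call begins: read the wrist's pose just before it. camera_info takes no time and is no camera call; for the wrist camera it gives the pose at the moment of the call.
- arm.job_done(): hands the job in; it is judged then, once.
The state is a dict: "time": time; "joints": joint angles; "joint_vel": joint speeds; "joint_torque": joint torques, N m; "tcp_pos": TCP position; "orientation": TCP orientation; "contact_force": force on the tool from outside, world axes, zero at the start; "torque": the same for the moment, N m; "opening": finger opening in mm; "finger_force": force on a finger pad.
Only numpy, scipy, OpenCV 4.12 (cv2) and the standard library are available. Lean on these libraries where they do the work, as an engineer would, in place of code of your own. Each camera call takes 0.05 s, during which the arm holds its last target. There are 200 camera calls.

### The job

Take the panel with the tab from the rack, slide it gently down the slot at the open end of the casting box until it is fully home, without dropping it, and let go of it there. Then take the slender rod with the tall round handle out of the tool block and lower it through the hole in the metal bar across the box without touching the bore or the box, until the shoulder of the handle is 20 mm above the bar. Finish while holding it there, still, upright and centred in the hole, with the panel still home and everything else left where it was.

Things in the scene. Friction and masses are not known exactly. Their poses are not given: they have to be found in the camera images.
- mould: Fixed, hollow, empty casting box. Origin: centre of its place on the table; z up. Plywood base 12 mm thick, 170 mm in y, x from -100 to +110 mm. White walls with tops 97 mm high: side walls at y=+-54 to 66 mm, back wall at x=84 to 96 mm. The -x end is open for the end panel (see slot); an aluminium bar lies across the top (see guide).
- slot (a point): Centre of the slot's floor, in the box at (-62,0,12) mm: where the panel's underside centre lies when home. Box axes: x across the slot, y along it. Slot: 11 mm wide, 108 mm long, upright, between pairs of wooden cleats on the side walls (10 mm deep, |y|=44 to 54 mm); straight up to height 85 mm, then flaring to 25 mm wide at 97 mm.
- guide (a point): Centre of the upper mouth of the guide hole, in the box at (30,0,117) mm. The hole is vertical, round, 20 mm in diameter, through a fixed aluminium bar (44 mm in box x, 132 mm in box y, 20 mm thick) lying across the walls from height 97 to 117 mm. Axes as the box.
- panel: Loose plywood end panel with a tab, about 90 g, upright in one of the rack's two slots. 8 mm thick (its x), 103 mm wide (y), 85 mm high, plus a tab in the middle of the top edge, 36 mm wide, 8 mm thick, up to 115 mm. Origin: centre of its underside; z up. Same front and back. When home its shoulders are level with the wall tops.
- rack: Fixed wooden rack, base 150x130x12 mm, origin centre of underside. Two upright slots, 12 mm wide, along its y at x=-45 and +45 mm, with end posts up to 47 mm above the table; the panels stand on the base, undersides 12 mm above the table. Which slot holds which panel varies; rack and tool block may swap sides of the table.
- block: Fixed dark wood tool block, 75x160x120 mm high, origin centre of underside, with two 14 mm through holes at y=-45 and +45 mm. The rod hangs in one, the tamper in the other; which varies.
- rod: Loose core rod, about 100 g: a straight steel rod 10 mm in diameter and 110 mm long below a round wooden handle 24 mm in diameter and 55 mm tall. Origin: on the axis at the shoulder, i.e. the handle's underside (120 mm above the table at the start); z along the axis up towards the handle top (at +55 mm). It hangs upright, shoulder on the block's top.
- rod_tip (a point): Lower end of the rod, on its axis, 110 mm below the shoulder.
- rod_gauge (a point): Point on the rod's axis 20 mm below the shoulder: it belongs at guide at the end (rod tip then 15 mm above the box's floor).
- plain_panel: Bystander in the other rack slot: plywood panel without a tab, 8x103x60 mm high. Origin centre of underside.
- tamper: Bystander in the other hole of the block: short rod with a flat round wooden disc head, 42 mm across and 16 mm tall. Origin at the disc's underside.
- jar: Bystander: small white jar, 60 mm across, 65 mm tall, beyond the box.
- pot: Bystander: white pot with a lid, 84 mm across, 85 mm tall, at the far left.
- tube: Bystander: black upright tube, 48 mm across, 120 mm tall, beyond the box.
- brush: Bystander: brush lying between the robot and the box.
- dish: Bystander: small open dish, 76 mm across, 30 mm tall, at the far right.
There are look-alikes about, which are no part of the job. What is shaped like the rod but green is not meant.

How it is judged:
By the outcome, as a careful person would: the job done as asked, in the order asked, and still so for the second after the job is handed in, while the arm keeps its last pose, push and grip.
It also fails if it takes over 72 s, if anything falls off the work surface, if the arm or the gripper's body presses on something with over 40 N, if the wrist force passes 120 N, or if a joint passes its speed limit or range.

## Working session

There is one attempt and no reset: what is moved stays moved. The work goes in short steps, Python scripts to look and compute and a shell command to move; the robot and the scene stay as the last step left them, time stands still between calls to the robot, and variables do not carry over. Pictures are saved under pics/ and viewed, at most 10 in all, crops included, and the job is handed in when it is done.

```bash
mkdir -p pics; ls
python3 - <<'E'
from workcell import arm
import cv2,numpy as np
np.set_printoptions(precision=4,suppress=True)
s=arm.observe(); print(s)
for n in("scene","side","wrist"):
    i=arm.camera_info(n); print(n,i["camera_matrix"],i["cam_to_world"])
    cv2.imwrite(f"pics/{n}0.png",arm.camera(n)[:,:,::-1])
E
```

```text
pics
{'time': 0.0, 'joints': array([-1.3002,  0.4119, -0.0127,  1.597 ,  0.0056,  1.1343, -0.0822]), 'joint_vel': array([ 0.0009, -0.0002, -0.0002, -0.0015,  0.0019,  0.0019, -0.0006]), 'joint_torque': array([  0.0006, -58.7958,   0.6422, -29.1073,  -0.0538,   0.0182,
         0.0001]), 'tcp_pos': array([207.6166, 588.9855, 221.7886]), 'orientation': array([-0.5296, -3.0965,  0.0025]), 'contact_force': array([ 0.5853, -0.5654, -0.2675]), 'torque': array([-0.0128,  0.0406,  0.0184]), 'finger_force': 0.0, 'opening': 87.99642405294207}
scene [[497.5296   0.     321.4005]
 [  0.     497.5296 237.2658]
 [  0.       0.       1.    ]] [[   0.3756    0.7814   -0.4983 1017.9059]
 [   0.9267   -0.3241    0.1903 -166.2454]
 [  -0.0128   -0.5332   -0.8459  878.3167]
 [   0.        0.        0.        1.    ]]
side [[449.5861   0.     319.4114]
 [  0.     449.5861 244.12  ]
 [  0.       0.       1.    ]] [[ -0.8513  -0.3913   0.3497 295.977 ]
 [ -0.5245   0.6556  -0.5433 446.4964]
 [ -0.0167  -0.6459  -0.7633 745.5004]
 [  0.       0.       0.       1.    ]]
wrist [[334.3846   0.     317.9266]
 [  0.     334.3846 239.0465]
 [  0.       0.       1.    ]] [[  0.3324   0.9137   0.2337 144.4297]
 [  0.9431  -0.3217  -0.0835 611.6826]
 [ -0.0011   0.2482  -0.9687 384.1921]
 [  0.       0.       0.       1.    ]]
```

View pics/scene0.png

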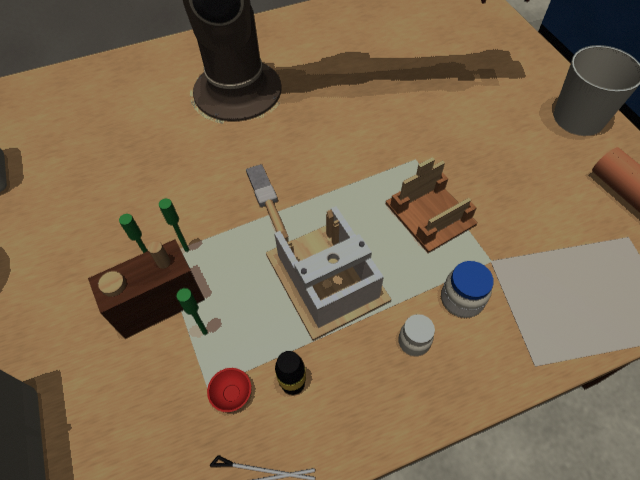

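View pics/side0.png

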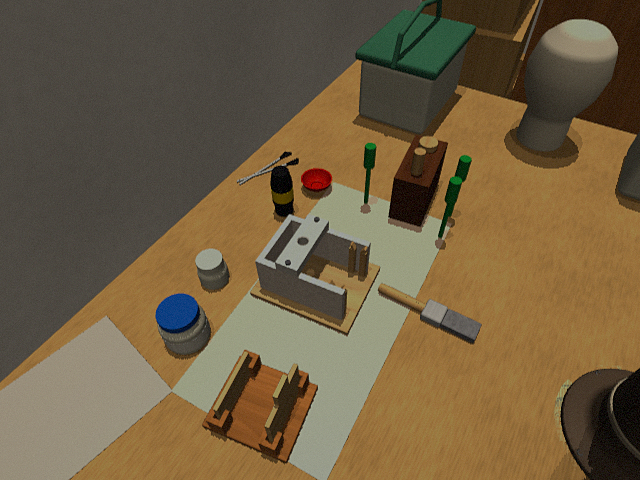

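The scene view shows the tab panel at about (420,182) and the plain panel at (450,217). The rod's wooden handle is at (160,255), the tamper disc at (110,282), the green look-alikes at (130,228), (169,212) and (186,300), and the guide hole at (333,258). In the side view the rod handle is at (419,160), the tab panel at (285,397) and the hole at (303,240).

```bash
cat > h.py <<'E'
import numpy as np,cv2
from workcell import arm
def cam(n):
    i=arm.camera_info(n); return np.array(i["camera_matrix"]),np.array(i["cam_to_world"])
def proj(n,P,c=None):
    K,T=c or cam(n); p=np.linalg.inv(T)@np.append(P,1); q=K@p[:3]; return q[:2]/q[2]
def ray(n,uv,c=None):
    K,T=c or cam(n); d=T[:3,:3]@np.linalg.inv(K)@[*uv,1]; return T[:3,3],d/np.linalg.norm(d)
def onz(n,uv,z,c=None):
    o,d=ray(n,uv,c); return o+d*(z-o[2])/d[2]
def tri(obs):
    A=np.zeros((3,3));b=np.zeros(3);R=[]
    for n,uv in obs:
        o,d=ray(n,uv); M=np.eye(3)-np.outer(d,d); A+=M;b+=M@o;R.append((o,M))
    p=np.linalg.solve(A,b); return p,[np.linalg.norm(M@(p-o)) for o,M in R]
E
python3 - <<'E'
from h import *
np.set_printoptions(precision=1,suppress=True)
print("base",proj("scene",[0,0,0]),proj("side",[0,0,0]))
print("rodtop",onz("scene",(160,247),175),onz("side",(420,151),175))
print("hole",onz("scene",(333,258),117),onz("side",(303,240),117))
print("tab",onz("scene",(429,164),127),onz("side",(292,370),127))
a=cv2.imread("pics/scene0.png");b=cv2.imread("pics/side0.png")
def c(i,x,y): return cv2.resize(i[y:y+130,x:x+130],(390,300) if 0 else (300,300),interpolation=cv2.INTER_CUBIC)
m=np.vstack([np.hstack([c(a,375,140),c(a,80,180)]),np.hstack([c(b,195,335),c(b,360,120)])])
cv2.imwrite("pics/m1.png",m)
m=np.hstack([cv2.resize(a[195:340,260:395],(400,430)),cv2.resize(b[205:335,245:385],(400,430))])
cv2.imwrite("pics/m2.png",m)
E
```

```text
base [237.2  89.4] [636.  437.5]
rodtop [ 518.7 -262.5  175. ] [ 512.4 -271.   175. ]
hole [617.3   7.7 117. ] [615.2   6.2 117. ]
tab [498.7 261.5 127. ] [487.5 231.6 127. ]
```

View pics/m1.png

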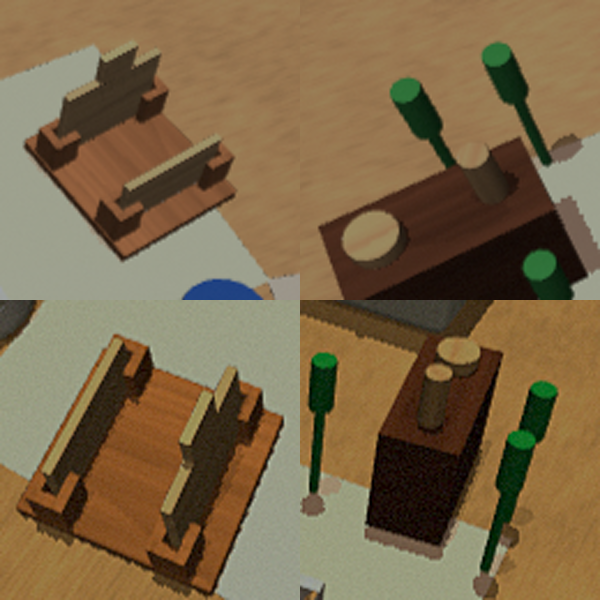

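View pics/m2.png

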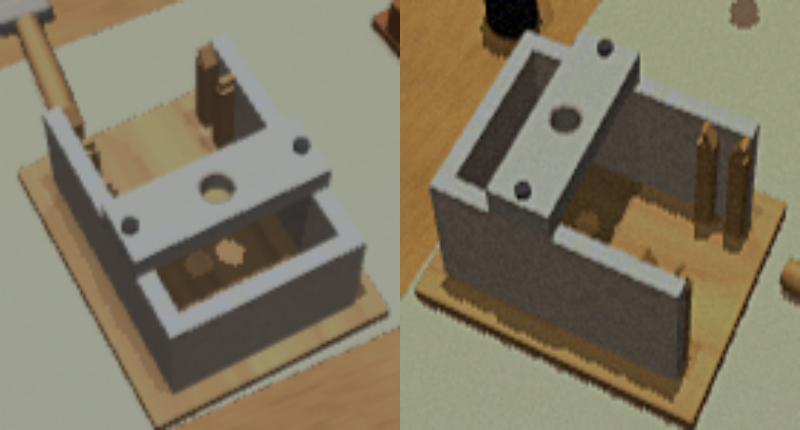

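The crops confirm the choices. The tabbed panel stands in the rack slot nearer the robot. The rod's tall wooden handle is in the block hole towards the box, with the flat tamper disc behind it, and three green look-alikes stand around the block.

Run:
```python
from h import *
np.set_printoptions(precision=1,suppress=True)
L=dict(tab=((426.1,160.8),(279.9,386.6)),tabE1=((375+98/2.308,140+58/2.308),(195+183/2.308,335+143/2.308)),
tabE2=((375+138/2.308,140+42/2.308),(195+209/2.308,335+95/2.308)),
hole=((333.2,258.4),(302.8,241)),b1=((303.9,271.2),(316.8,219.5)),b2=((361.6,244.2),(287.7,262.4)),
rod=((155.4,247.2),(420.7,151.6)),tamper=((112.9,282.3),(428.9,142.1)),
g1=((127.7,219),(465.3,159)),g2=((165.4,204.7),(455.3,180.7)),g3=((184,294.8),(370.4,146)))
for k,(a,b) in L.items():
    p,r=tri([("scene",a),("side",b)]); print(k,p,np.array(r))
s=arm.observe()
import scipy.spatial.transform as t
R=t.Rotation.from_rotvec(s["orientation"]).as_matrix();print(R)
K,T=cam("wrist");print("cam in tool",R.T@(T[:3,3]-s["tcp_pos"]),R.T@T[:3,:3])
```

```text
tab [488.6 260.9 125.9] [0.1 0.1]
tabE1 [485.2 261.4 104.6] [13. 13.]
tabE2 [493.3 259.6 144.4] [12.9 12.9]
hole [616.    7.6 114.5] [1. 1.]
b1 [621.4 -50.  117. ] [1.2 1.2]
b2 [610.2  65.2 117.5] [0.9 0.9]
rod [ 512.3 -271.4  172.1] [1.8 1.8]
tamper [ 525.  -358.7  133.2] [2.6 2.6]
g1 [ 429.7 -305.6  163.2] [1.9 1.9]
g2 [ 423.8 -237.2  161.3] [1.2 1.2]
g3 [ 612.3 -248.5  163. ] [0.9 0.9]
[[-0.9  0.3 -0. ]
 [ 0.3  0.9 -0. ]
 [-0.  -0.  -1. ]]
cam in tool [  67.1    0.1 -162.3] [[-0.  -1.  -0.2]
 [ 1.  -0.   0. ]
 [-0.  -0.2  1. ]]
```

```bash
cat >> h.py <<'E'
from scipy.spatial.transform import Rotation as Ro
def st():
    s=arm.observe(); return s,Ro.from_rotvec(s["orientation"]).as_matrix()
def go(x,y,z,yaw=None):
    s,R=st(); d=R.T@(np.array([x,y,z])-s["tcp_pos"]); cy=np.arctan2(R[1,1],R[0,1])
    print("t %.1f tcp"%s["time"],s["tcp_pos"].round(1),"yaw %.3f tilt"%cy,R[:2,2].round(4),"tool d",d.round(1),"turn",None if yaw is None else round(cy-yaw,3))
E
echo '[[0,0,-10,0.15],[0,0,-10,0.15],[0,0,-10,0.15],[0,0,-10,0.15],[0,0,-10,0.15],[0,0,-10,0.15],[0,0,-10,0.15],[0,0,-10,0.15]]' > m.json && python3 -m crank m.json 88
python3 - <<'E'
from h import *
L=dict(E1=((375+98/2.308,140+58/2.308),(195+209/2.308,335+95/2.308)),E2=((375+138/2.308,140+42/2.308),(195+183/2.308,335+143/2.308)))
for k,(a,b) in L.items(): print(tri([("scene",a),("side",b)]))
go(489,261,300,0)
E
```

```text
time: 0.95
tcp_pos: [207.6, 589.3, 302.7]
orientation: [2.192, 2.25, -0.001]
contact_force: [0.0, 0.2, -0.3]
opening: 88.0
finger_force: 0.0
(array([490.70255995, 242.15138509, 123.23755406]), [np.float64(1.0955875315827692), np.float64(1.0955875315829344)])
(array([487.92574816, 278.66336994, 125.72974492]), [np.float64(1.7162824584171075), np.float64(1.7162824584170768)])
t 0.9 tcp [207.6 589.3 302.7] yaw 0.026 tilt [-0.0002 -0.0006] tool d [-335.5  272.8    2.8] turn 0.026
```

```bash
echo '[[-37,30,0,-0.05],[-37,30,0,0],[-37,30,0,0],[-37,30,0,0],[-37,30,0,0],[-37,30,0,0],[-37,30,0,0],[-37,30,0,0]]' > m.json && python3 -m crank m.json|head -2
echo '[[-25,20,0,0],[0,0,0,0],[0,0,0,0],[0,0,0,0]]' > m.json && python3 -m crank m.json|head -2
python3 - <<'E'
from h import *
go(489,261,300,0.076)
i=arm.camera("wrist")[:,:,::-1]; cv2.imwrite("pics/w1.png",i)
go(489,261,300,0.076)
for P in ([490.7,242.2,127],[487.9,278.7,127]): print(proj("wrist",P))
E
```

```text
time: 1.75
tcp_pos: [470.3, 310.9, 302.6]
time: 2.15
tcp_pos: [490.4, 290.5, 302.4]
t 2.1 tcp [490.4 290.5 302.4] yaw 0.084 tilt [-0.0009  0.0003] tool d [-29.3  -3.9   2.4] turn 0.008
t 2.2 tcp [490.3 290.7 302.4] yaw 0.084 tilt [-0.0007  0.0003] tool d [-29.5  -3.8   2.4] turn 0.008
[314.18107595 265.82700491]
[314.35752847 232.32830175]
```

View pics/w1.png

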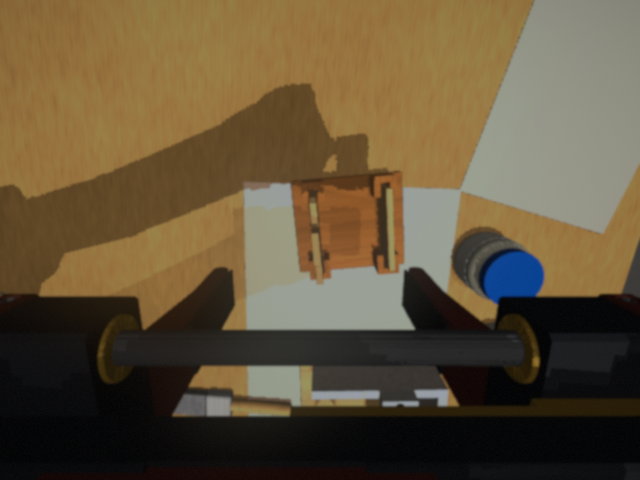

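The wrist view shows the tab panel at x≈316, y≈190–283, the plain panel at (390,230) and the fingers at the sides. I'll refine the panel line from the pale top edge.

Run:
```python
from h import *
i=cv2.imread("pics/w1.png"); 
cv2.imwrite("pics/w1c.png",cv2.resize(i[165:300,280:415],(600,600),interpolation=cv2.INTER_CUBIC))
for y in range(188,286,4): print(y,[int(v) for v in i[y,304:328,1]])
```

```text
188 [63, 63, 61, 59, 59, 58, 59, 58, 58, 61, 63, 65, 62, 58, 60, 59, 60, 60, 63, 71, 81, 86, 88, 88]
192 [81, 88, 88, 80, 65, 53, 49, 50, 51, 50, 50, 49, 51, 61, 71, 76, 74, 70, 72, 79, 85, 84, 84, 84]
196 [97, 97, 94, 86, 69, 57, 55, 57, 57, 56, 55, 55, 59, 69, 84, 92, 95, 94, 93, 93, 91, 89, 87, 87]
200 [95, 94, 93, 85, 75, 76, 81, 85, 86, 87, 83, 74, 67, 73, 84, 91, 94, 93, 94, 93, 93, 91, 90, 90]
204 [91, 91, 88, 82, 83, 101, 122, 132, 135, 136, 133, 120, 96, 79, 83, 88, 90, 89, 90, 90, 90, 90, 90, 90]
208 [89, 89, 87, 82, 79, 93, 118, 135, 142, 143, 141, 129, 104, 81, 79, 87, 89, 90, 89, 90, 89, 89, 90, 89]
212 [81, 80, 81, 79, 79, 84, 105, 128, 139, 143, 142, 137, 119, 93, 78, 79, 81, 80, 79, 80, 80, 79, 80, 79]
216 [84, 84, 83, 83, 82, 80, 93, 111, 124, 130, 133, 132, 123, 98, 77, 77, 82, 83, 84, 84, 84, 83, 83, 83]
220 [84, 83, 84, 82, 82, 81, 85, 101, 116, 121, 123, 121, 113, 94, 74, 73, 80, 81, 81, 81, 82, 82, 82, 81]
224 [82, 82, 83, 82, 80, 72, 68, 76, 82, 83, 83, 83, 85, 86, 82, 82, 88, 91, 90, 90, 90, 89, 90, 89]
228 [78, 78, 77, 78, 78, 77, 73, 66, 60, 56, 56, 56, 57, 
[... 897 characters left out ...]
, 80]
264 [92, 90, 90, 90, 88, 88, 87, 87, 88, 97, 111, 123, 128, 128, 128, 126, 114, 93, 70, 64, 75, 84, 88, 90]
268 [88, 88, 88, 88, 87, 88, 87, 87, 87, 86, 91, 102, 114, 122, 123, 124, 120, 106, 84, 66, 69, 79, 83, 87]
272 [131, 131, 133, 135, 134, 121, 102, 89, 86, 85, 87, 93, 106, 118, 123, 123, 123, 113, 92, 73, 74, 84, 90, 92]
276 [155, 155, 155, 155, 152, 139, 116, 97, 91, 89, 87, 88, 100, 115, 122, 123, 122, 116, 103, 94, 95, 97, 94, 94]
280 [160, 160, 161, 160, 159, 157, 150, 142, 140, 139, 141, 138, 130, 124, 124, 124, 124, 124, 125, 138, 149, 155, 156, 156]
284 [160, 161, 160, 161, 160, 161, 160, 161, 161, 161, 159, 157, 150, 144, 141, 141, 142, 143, 145, 151, 156, 159, 161, 160]
```

View pics/w1c.png

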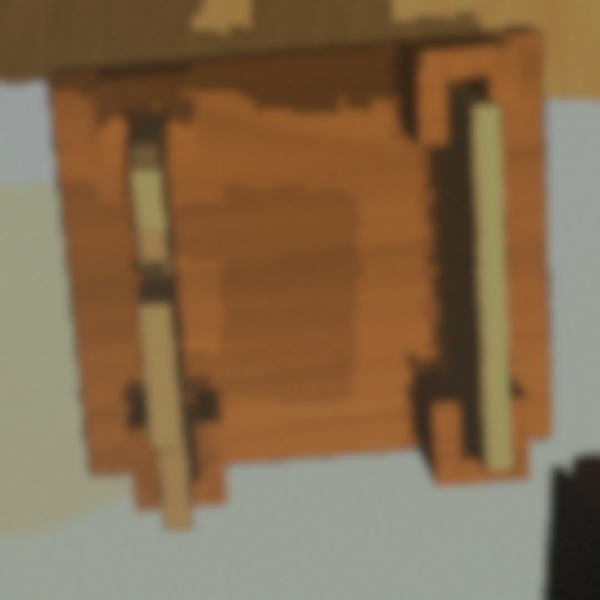

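The crop shows the tab panel's pale top edge running from (312,202) to (319,282), tilted about 0.1 rad in the image. I'll cast the edge midpoints to their heights.

Run:
```python
from h import *
np.set_printoptions(precision=2,suppress=True)
i=cv2.imread("pics/w1.png")[:,:,1].astype(float)
c=cam("wrist")
def mid(y):
    r=i[y-1:y+2,304:328].mean(0); th=103
    k=np.where(r>th)[0]; a,b=k[0],k[-1]
    l=a-(r[a]-th)/(r[a]-r[a-1]); h=b+(r[b]-th)/(r[b]-r[b+1]); return 304+(l+h)/2,h-l
for rows,z in ((range(203,220,3),97),(range(237,263,3),127)):
    P=[]
    for y in rows:
        m,w=mid(y); P.append(onz("wrist",(m,y),z,c)[:2]); print(y,round(m,2),round(w,2),P[-1])
    p=np.polyfit([q[1] for q in P],[q[0] for q in P],1); print(z,"slope",p[0],"x at y=261",np.polyval(p,261))
```

```text
203 312.4 5.28 [483.28 304.64]
206 312.52 6.81 [483.67 301.33]
209 312.84 6.68 [484.3  298.02]
212 313.25 6.74 [485.02 294.7 ]
215 313.59 6.61 [485.67 291.36]
218 313.67 5.6 [486.04 287.99]
97 slope -0.1760794656490625 x at y=261 490.8864970612757
237 314.37 6.98 [488.32 273.72]
240 314.63 7.21 [488.85 270.53]
243 314.99 7.29 [489.5  267.34]
246 315.21 7.07 [489.99 264.11]
249 315.4 7.19 [490.46 260.87]
252 316.0 6.77 [491.36 257.65]
255 316.33 6.7 [491.98 254.39]
258 316.55 6.7 [492.49 251.11]
261 316.65 6.98 [492.87 247.8 ]
127 slope -0.18225052835775576 x at y=261 490.61728434040725
```

```bash
echo '[[0,0,0,-0.094],[0,0,0,0],[0,0,0,0]]' > m.json && python3 -m crank m.json 50|head -2
python3 - <<'E'
from h import *
go(490,260.5,95,0.178)
E
```

```text
time: 2.5
tcp_pos: [490.8, 290.1, 302.6]
t 2.5 tcp [490.8 290.1 302.6] yaw 0.175 tilt [-0.0003  0.0002] tool d [-29.   -5.9 207.6] turn -0.003
```

```bash
echo '[[-15,-3,0,0],[-14,-3,20,0],[0,0,40,0],[0,0,40,0],[0,0,30,0],[0,0,10,0],[0,0,0,0],[0,0,0,0]]' > m.json && python3 -m crank m.json|head -2
python3 - <<'E'
from h import *
go(490,260.5,95,0.178)
i=arm.camera("wrist")[:,:,::-1]; cv2.imwrite("pics/w2.png",i[150:400,170:470]*1)
go(490,260.5,95,0.178)
print(proj("wrist",[490,260.5,127]))
E
```

```text
time: 3.3
tcp_pos: [491.4, 259.6, 164.1]
t 3.3 tcp [491.4 259.6 164.1] yaw 0.175 tilt [0.0016 0.0009] tool d [ 1.1 -1.4 69.1] turn -0.003
t 3.4 tcp [491.6 259.9 164.4] yaw 0.176 tilt [0.0022 0.0015] tool d [ 0.8 -1.7 69.4] turn -0.002
[314.79267291 262.9296353 ]
```

View pics/w2.png

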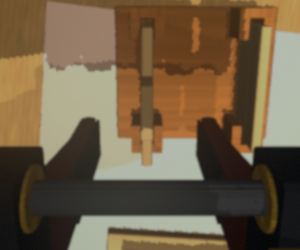

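The tab panel is centred between the fingers at crop column 147 (image 317), with the tab rows running from about 234 to 293 as predicted. I'll descend and grip.

```bash
echo '[[0.8,-1.2,20,0],[0,0,20,0],[0,0,20,0],[0,0,9,0],[0,0,0,0],[0,0,0,0]]' > m.json && python3 -m crank m.json |sed -n 2,4p; echo '[[0,0,0,0],[0,0,0,0],[0,0,0,0],[0,0,0,0],[0,0,0,0],[0,0,0,0],[0,0,0,0],[0,0,0,0]]' > m.json && python3 -m crank m.json 0 25
python3 - <<'E'
from h import *
go(490,260.5,95,0.178)
E
```

```text
tcp_pos: [490.0, 260.6, 94.8]
orientation: [2.018, 2.408, 0.002]
contact_force: [0.5, -0.5, -0.1]
time: 4.75
tcp_pos: [489.2, 260.2, 93.6]
orientation: [-2.018, -2.408, 0.0]
contact_force: [0.3, 0.4, 1.1]
opening: 7.7
finger_force: 25.0
t 4.8 tcp [489.2 260.2  93.6] yaw 0.176 tilt [-0.0001 -0.    ] tool d [ 0.2  0.8 -1.4] turn -0.002
```

```bash
echo '[[0,0,-10,0],[0,0,-20,0],[0,0,-30,0],[0,0,-40,0],[0,0,-40,0],[0,0,-30,0],[0,0,0,0],[0,0,0,0]]' > m.json && python3 -m crank m.json
python3 - <<'E'
from h import *
for n in ("scene","side"): cv2.imwrite(f"pics/{n}1.png",arm.camera(n)[:,:,::-1])
go(525,60,265,0.097)
E
```

```text
time: 5.55
tcp_pos: [489.2, 260.2, 264.3]
orientation: [-2.017, -2.408, -0.002]
contact_force: [0.0, -0.5, -1.5]
opening: 7.9
finger_force: 25.0
t 5.7 tcp [488.4 259.9 262.5] yaw 0.176 tilt [-0.0017 -0.0011] tool d [-203.2    1.    -2.3] turn 0.079
```

```bash
echo '[[-15,0,0,0.04],[-28,0,-1,0.039],[-35,0,0,0],[-35,0,0,0],[-35,0,0,0],[-30,0,0,0],[-10,14,0,0],[0,0,0,0]]' > m.json && python3 -m crank m.json|head -2; echo '[[0,0,0,0],[0,0,0,0],[0,0,0,0]]' > m.json && python3 -m crank m.json|tail -2
python3 - <<'E'
from h import *
for n in ("scene","side","wrist"): cv2.imwrite(f"pics/{n}2.png",arm.camera(n)[:,:,::-1])
go(525,0,265,0.097)
a=[cv2.imread(f"pics/{n}2.png") for n in("scene","side","wrist")]
cv2.imwrite("pics/m3.png",np.vstack([np.hstack([cv2.resize(a[0][150:350,250:450],(400,400)),cv2.resize(a[1][190:390,220:420],(400,400))]),cv2.resize(a[2][190:390],(640,200))[:, :].copy() if 0 else np.pad(a[2][170:370,20:620],((0,0),(100,100),(0,0)))]))
E
```

```text
time: 6.45
tcp_pos: [524.3, 69.9, 264.6]
opening: 8.2
finger_force: 25.0
t 6.9 tcp [523.4  75.2 264.6] yaw 0.098 tilt [-0.0001  0.0001] tool d [-75.   -5.8  -0.4] turn 0.001
```

View pics/m3.png

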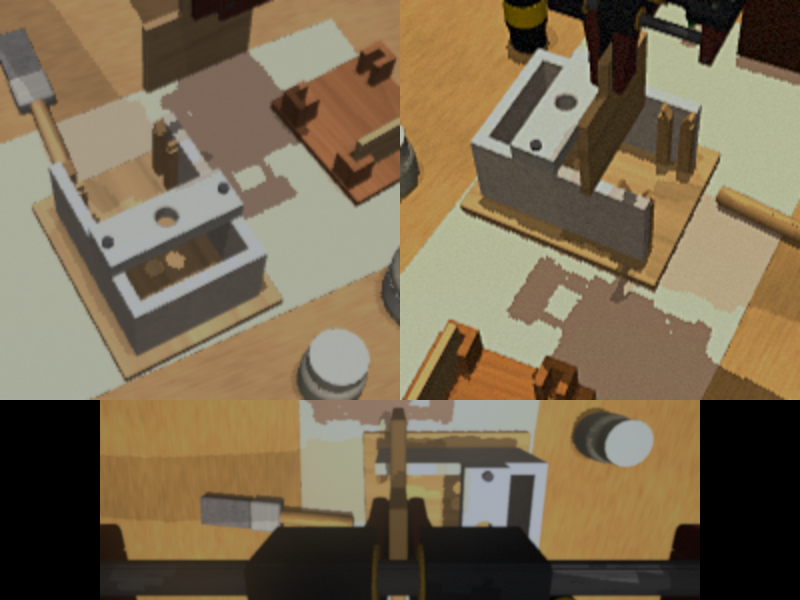

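The panel hangs straight in the grip. The box, the bolts and the bar edges are visible in all three views. I'll measure the bolts and hole at subpixel level, together with the wrist view's bar and wall edges.

Run:
```python
from h import *
np.set_printoptions(precision=2,suppress=True)
G={n:cv2.imread(f"pics/{n}0.png",0).astype(float) for n in("scene","side")}
def blob(n,u,v,r=5):
    u0,v0=int(round(u)),int(round(v)); w=G[n][v0-r:v0+r+1,u0-r:u0+r+1]
    m=(np.percentile(w,85)-w).clip(20)-20
    yy,xx=np.mgrid[-r:r+1,-r:r+1]; return u0+(m*xx).sum()/m.sum(),v0+(m*yy).sum()/m.sum()
L=dict(b1=((303.9,271.2),(316.8,219.5)),b2=((361.6,244.2),(287.7,262.4)))
P={}
for k,(a,b) in L.items():
    a,b=blob("scene",*a,4),blob("side",*b,4); P[k],r=tri([("scene",a),("side",b)]); print(k,np.array(a),np.array(b),P[k],r[0])
d=P["b2"]-P["b1"]; print("yaw",np.arctan2(-d[0],d[1]),np.linalg.norm(d),"mid",(P["b1"]+P["b2"])/2)
# wrist edges
w=cv2.imread("pics/wrist2.png",0); c=cam("wrist")
l=cv2.createLineSegmentDetector().detect(w[200:310,330:470])[0][:,0]+[330,200]*2
for q in l:
    if np.hypot(q[2]-q[0],q[3]-q[1])>18:
        A,B=onz("wrist",q[:2],117,c),onz("wrist",q[2:],117,c); C,D=onz("wrist",q[:2],97,c),onz("wrist",q[2:],97,c)
        e=B-A; print(q,"ang %.3f"%((np.arctan2(e[1],e[0])+np.pi/4)%(np.pi/2)-np.pi/4),"z117",A[:2],B[:2],"z97",C[:2],D[:2])
```

```text
b1 [303.3  270.88] [316.24 219.19] [621.67 -50.21 117.98] 0.19318882446726388
b2 [361.16 243.75] [287.39 262.46] [609.9   65.27 118.05] 0.13223790492859117
yaw 0.1015288762991626 116.079439477295 mid [615.78   7.53 118.02]
[454.18 245.35 447.65 308.33] ang 0.099 z117 [655.88  70.06] [662.4    4.39] z97 [664.83  65.4 ] [671.77  -4.51]
[383.01 296.67 408.44 294.72] ang 0.181 z117 [595.56  10.62] [620.54  15.18] z97 [600.62   2.12] [627.21   6.97]
[430.61 244.17 453.12 244.3 ] ang 0.092 z117 [633.13  69.01] [654.66  70.99] z97 [640.61  64.27] [663.54  66.38]
[426.21 294.32 430.22 244.54] ang 0.103 z117 [638.14  17.34] [632.82  68.6 ] z97 [645.94   9.27] [640.28  63.84]
[384.36 239.37 381.64 293.24] ang 0.098 z117 [588.22  69.38] [593.66  14.14] z97 [592.81  64.67] [598.59   5.87]
[342.48 268.67 350.55 296.53] ang 0.382 z117 [551.77  36.05] [563.22   7.59] z97 [554.    29.19] [566.19  -1.11]
[351.87 296.2  379.37 296.09] ang 0.102 z117 [564.48   8.07] [591.85  10.88] z97 [567.53  -0.59] [596.66   2.4 ]
[466.88 232.71 425.6  231.76] ang 0.074 z117 [665.45  83.54] [626.17  80.62] z97 [675.
[... 792 characters left out ...]
98.66] [637.51 101.9 ]
[445.62 203.06 371.88 203.18] ang 0.099 z117 [639.87 109.51] [571.55 102.7 ] z97 [647.79 107.39] [575.06 100.14]
[368.13 203.28 330.62 203.68] ang 0.109 z117 [568.09 102.27] [533.37  98.48] z97 [571.37  99.68] [534.41  95.65]
[459.24 308.25 467.5  234.31] ang 0.100 z117 [674.03   5.63] [666.36  82.06] z97 [684.15  -3.2 ] [675.99  78.17]
[377.99 293.12 378.99 265.61] ang 0.109 z117 [590.02  13.91] [586.89  42.67] z97 [594.72   5.63] [591.39  36.23]
[452.32 219.42 454.12 200.6 ] ang 0.104 z117 [649.12  94.86] [647.28 112.55] z97 [657.63  91.8 ] [655.68 110.63]
[365.62 216.84 433.12 216.74] ang 0.099 z117 [567.47  89.33] [630.65  95.62] z97 [570.72  85.91] [637.97  92.61]
```

```bash
echo '[[-15,-1.5,0,-0.002],[-25,-2,0,0],[-25,-2,0,0],[-11.4,-1,10,0],[0,0,25,0],[0,0,22,0],[0,0,0,0],[0,0,0,0]]' > m.json && python3 -m crank m.json|head -2; echo '[[0,0,0,0],[0,0,0,0],[0,0,0,0]]' > m.json && python3 -m crank m.json|tail -2
python3 - <<'E'
from h import *
for n in ("scene","side"): cv2.imwrite(f"pics/{n}3.png",arm.camera(n)[:,:,::-1])
go(524.6,-1.5,207,0.1)
a=[cv2.imread(f"pics/{n}3.png") for n in("scene","side")]
print([proj("scene",p) for p in ([524.6-5.14,-1.5+51.2,125],[524.6+5.14,-1.5-51.2,125])],[proj("side",p) for p in ([524.6-5.14,-1.5+51.2,125],[524.6+5.14,-1.5-51.2,125])])
cv2.imwrite("pics/m4.png",np.hstack([cv2.resize(a[0][160:300,250:390],(400,400)),cv2.resize(a[1][190:330,250:390],(400,400))]))
E
```

```text
time: 7.7
tcp_pos: [524.5, -1.4, 207.5]
opening: 8.1
finger_force: 25.0
t 8.1 tcp [524.9  -1.9 208.1] yaw 0.099 tilt [0.0009 0.0003] tool d [ 0.4 -0.3  1.1] turn -0.001
[array([333.50394968, 206.24726738]), array([283.6248879 , 228.13362572])] [array([335.95037231, 275.28596329]), array([359.21863646, 234.35070987])]
```

View pics/m4.png

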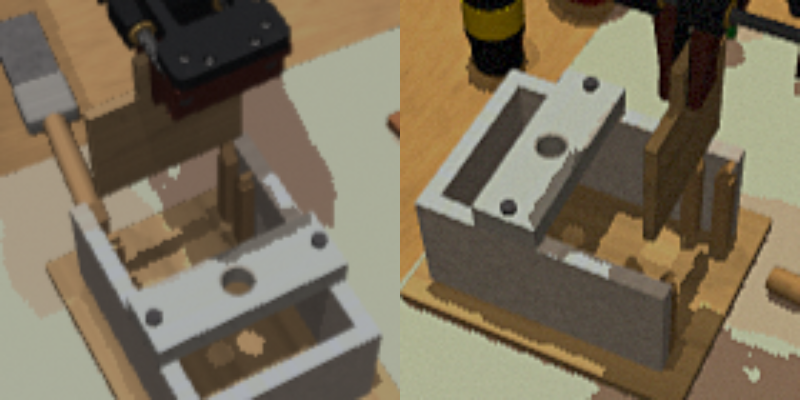

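The panel hangs over the slot. In the scene view its -y lower corner is at about (283,228), matching the prediction. In the side view the +y end is near (338,272). I'll check the centring along y with line segments.

Run:
```python
from h import *
np.set_printoptions(precision=1,suppress=True)
ex=np.array([.995,.0998,0]);ey=np.array([-.0998,.995,0]);T=np.array([524.9,-1.9,0])
for n,(x0,x1,y0,y1) in dict(scene=(272,345,170,240),side=(325,375,200,285)).items():
    g=cv2.imread(f"pics/{n}3.png",0)
    l=cv2.createLineSegmentDetector().detect(cv2.GaussianBlur(g,(3,3),0)[y0:y1,x0:x1].copy())[0][:,0]+[x0,y0]*2
    for q in l:
        if np.hypot(q[2]-q[0],q[3]-q[1])<14: continue
        out=[]
        for off in (4,-4):
            for uv in (q[:2],q[2:]):
                o,d=ray(n,uv); t=((T-o)@ex+off)/(d@ex); P=o+t*d; out.append(((P-T)@ey,P[2]))
        print(n,q,"face+4: y,z",np.array(out[:2]).ravel(),"face-4",np.array(out[2:]).ravel())
```

```text
scene [324.2 211.3 285.2 228.3] face+4: y,z [ 30.  128.8 -49.5 129. ] face-4 [ 34.1 116.  -46.8 116.2]
scene [332.1 210.2 343.8 228.7] face+4: y,z [ 46.5 121.2  73.9  38.7] face-4 [ 51.  108.3  78.8  24.4]
scene [283.2 238.4 279.8 218.6] face+4: y,z [-56.1  99.6 -56.9 165.2] face-4 [-53.4  86.3 -54.3 153. ]
scene [343.5 187.5 310.9 202.2] face+4: y,z [ 69.3 175.7   4.1 173.8] face-4 [ 74.1 163.8   7.8 161.9]
scene [296.7 193.3 295.3 179.2] face+4: y,z [-21.2 215.1 -21.5 252.5] face-4 [-18.  203.8 -18.2 241.9]
scene [280.1 201.9 296.1 195. ] face+4: y,z [-52.2 211.  -22.5 211.3] face-4 [-49.4 199.7 -19.3 199.9]
scene [282.1 218.  279.  201.9] face+4: y,z [-52.6 164.1 -54.2 212.4] face-4 [-49.9 151.9 -51.5 201.1]
scene [325.5 233.1 325.2 213.1] face+4: y,z [ 32.2  52.7  32.1 121.4] face-4 [ 36.4  38.6  36.3 108.5]
scene [313.7 187.7 343.  175.2] face+4: y,z [ 10.7 210.9  67.3 211.2] face-4 [ 14.5 199.5  72.1 199.9]
scene [308.8 231.8 323.7 225.2] face+4: y,z [-3.5 83.8 28.5 83.5] face-4 [ 0.1 70.3 32.6 70. ]
scene [273.5 178.3 279.4 192.2] face+4: y,z [-57.6 276.1 -51.1 236.8] face-4 [-54.9 265.9 -48.4 225.9]
side [340.3 223.1 338.9 200.5] face+4: y,z [ 29.2 231.7  36.8 287.3] face-4 [ 48.1 253.7  55.3 306.9]
side [362.6 226.7 357.8 241.3] face+4: y,z [-79.1 116.  -57.8  96. ] face-4 [-55.6 143.  -35.3 123.7]
side [362.4 205.6 362.  225.7] face+4: y,z [-68.2 182.1 -74.9 123. ] face-4 [-45.2 206.2 -51.7 149.6]
side [370.3 242.9 366.2 276.6] face+4: y,z [-139.     4.9 -135.  -113.3] face-4 [-113.    36.5 -109.1  -76.5]
side [349.1 224.2 351.  205.5] face+4: y,z [ -8.4 192.2 -12.8 232.2] face-4 [ 12.  215.9   7.8 254.2]
side [356.4 249.3 354.5 269.4] face+4: y,z [-53.6  76.8 -51.   15.8] face-4 [-31.2 105.4 -28.8  47. ]
side [358.2 268.1 359.5 251.9] face+4: y,z [-73.3  -6.6 -72.9  47.6] face-4 [-50.1  25.5 -49.7  77.4]
```

Run:
```python
from h import *
g=cv2.imread("pics/scene3.png")
ex=np.array([.995,.0998,0]);ey=np.array([-.0998,.995,0]);T=np.array([524.9,-1.9,0])
def yz(u,v,off=4):
    o,d=ray("scene",(u,v)); P=o+d*((T-o)@ex+off)/(d@ex); return ((P-T)@ey).round(1),P[2].round(1)
for v in (203,208,213,218,222): print(v,g[v,274:292].sum(1).tolist(),yz(280,v))
print()
for v in (192,196,200,204): print(v,g[v,324:346].sum(1).tolist(),yz(334,v))
s=cv2.imread("pics/side3.png")
print()
for v in (240,246,252,258,264): print(v,s[v,326:352].sum(1).tolist())
# where should edges be: predicted columns
for v0,e in ((-51.5,"L"),(51.5,"R")):
    for z in (205,180,140): print(e,z,"scene",proj("scene",T+ey*v0+ex*4+[0,0,z]).round(1), "side +4/-4",proj("side",T+ey*v0+ex*4+[0,0,z]).round(1),proj("side",T+ey*v0-ex*4+[0,0,z]).round(1))
```

```text
203 [159, 342, 337, 333, 328, 287, 154, 173, 158, 159, 161, 158, 158, 158, 156, 161, 157, 161] (np.float64(-52.6), np.float64(208.2))
208 [309, 250, 317, 342, 343, 336, 237, 157, 167, 161, 163, 160, 161, 156, 156, 159, 159, 163] (np.float64(-53.9), np.float64(194.7))
213 [382, 352, 323, 263, 257, 455, 440, 243, 176, 162, 161, 162, 159, 158, 158, 159, 152, 146] (np.float64(-55.2), np.float64(180.9))
218 [383, 386, 383, 354, 320, 268, 235, 404, 154, 171, 154, 159, 159, 159, 156, 155, 156, 162] (np.float64(-56.5), np.float64(166.7))
222 [337, 382, 384, 386, 377, 344, 312, 242, 157, 163, 161, 163, 157, 161, 156, 156, 152, 156] (np.float64(-57.5), np.float64(155.0))

192 [61, 59, 59, 56, 57, 60, 60, 66, 72, 71, 124, 236, 318, 317, 318, 319, 319, 320, 318, 318, 318, 319] (np.float64(50.1), np.float64(174.5))
196 [87, 108, 117, 142, 145, 146, 149, 151, 152, 155, 209, 319, 317, 318, 318, 317, 320, 321, 320, 321, 317, 320] (np.float64(50.2), np.float64(162.6))
200 [148, 155, 157, 160, 157, 155, 154, 152, 153, 160, 210, 320, 320, 321, 320, 319, 320, 317, 320, 320, 321, 319] (np.float64(50.4), 
[... 532 characters left out ...]
143, 130, 146, 141, 135, 140, 104, 118, 144]
258 [222, 235, 213, 222, 211, 217, 211, 222, 228, 151, 164, 174, 163, 133, 125, 111, 146, 132, 90, 138, 85, 126, 190, 167, 153, 164]
264 [263, 255, 244, 141, 144, 164, 145, 155, 151, 150, 160, 176, 173, 149, 143, 116, 131, 104, 153, 207, 210, 206, 155, 159, 151, 174]
L 205 scene [280.8 203.9] side +4/-4 [359.4 202.3] [363.8 203.7]
L 180 scene [282.  212.5] side +4/-4 [358.7 212.6] [362.9 213.9]
L 140 scene [283.8 225.4] side +4/-4 [357.6 228. ] [361.7 229.3]
R 205 scene [334.9 180.9] side +4/-4 [334.2 244. ] [338.8 245.7]
R 180 scene [334.7 189.8] side +4/-4 [334. 254.] [338.5 255.7]
R 140 scene [334.5 203.2] side +4/-4 [333.8 269. ] [338.2 270.6]
```

Both edges read slightly towards -y, by about 1 mm, so I'll shift +1.2 mm along the slot. Then I'll lower it slowly and watch the force.

```bash
echo '[[1.2,-0.2,5,0],[0,0,8,0],[0,0,8,0],[0,0,8,0],[0,0,6,0],[0,0,0,0],[0,0,0,0]]' > m.json && python3 -m crank m.json|sed -n '2p;4p'; echo '[[0,0,3,0],[0,0,3,0],[0,0,3,0],[0,0,3,0],[0,0,3,0],[0,0,0,0]]' > m.json && python3 -m crank m.json|sed -n '2p;4p'
python3 - <<'E'
from h import *
go(524.6,-1.5,93.6,0.1); print(arm.observe()["contact_force"],arm.observe()["torque"])
E
```

```text
tcp_pos: [524.4, -0.8, 172.5]
contact_force: [-0.6, -0.2, -0.7]
tcp_pos: [524.1, -0.7, 157.2]
contact_force: [0.0, -0.4, -0.9]
t 9.4 tcp [524.1  -0.7 157.2] yaw 0.099 tilt [-0.0007 -0.0001] tool d [-0.8  0.4 63.6] turn -0.001
[ 0.03880205 -0.41136925 -0.9417645 ] [-0.06754431  0.05117368 -0.04374309]
```

```bash
echo '[[0,0,6,0],[0,0,7,0],[0,0,7,0],[0,0,7,0],[0,0,7,0],[0,0,7,0],[0,0,6,0],[0,0,0,0]]' > m.json && python3 -m crank m.json|sed -n '2p;4p';echo '[[0,0,4,0],[0,0,3,0],[0,0,2,0],[0,0,2,0],[0,0,0,0],[0,0,0,0]]' > m.json && python3 -m crank m.json|sed -n '2p;4p';echo '[[0,0,1,0],[0,0,1,0],[0,0,1,0],[0,0,0,0],[0,0,0,0]]' > m.json && python3 -m crank m.json|sed -n '2p;4p'
```

```text
tcp_pos: [523.8, -0.8, 109.7]
contact_force: [-0.0, 0.2, -0.2]
tcp_pos: [524.4, -0.7, 99.7]
contact_force: [0.4, 0.6, -1.0]
tcp_pos: [524.3, -0.7, 96.6]
contact_force: [-0.2, -0.3, -0.6]
```

```bash
echo '[[0,0,1,0],[0,0,1,0],[0,0,0,0],[0,0,0,0]]' > m.json && python3 -m crank m.json|sed -n '2p;4p';echo '[[0,0,0.7,0],[0,0,0.6,0],[0,0,0,0],[0,0,0,0]]' > m.json && python3 -m crank m.json|sed -n '2p;4p';echo '[[0,0,0.5,0],[0,0,0.5,0],[0,0,0,0],[0,0,0,0]]' > m.json && python3 -m crank m.json|sed -n '2p;4p'
```

```text
tcp_pos: [524.4, -0.8, 94.6]
contact_force: [-0.6, -0.7, 0.2]
tcp_pos: [524.5, -0.8, 93.6]
contact_force: [-1.5, -0.5, 5.2]
tcp_pos: [524.6, -0.7, 93.5]
contact_force: [-4.7, 0.3, 15.9]
```

The floor pushes back with 16 N at TCP z 93.5, so the panel is home. I'll ease off and release.

```bash
echo '[[0,0,-0.4,0],[0,0,-0.4,0],[0,0,0,0]]' > m.json && python3 -m crank m.json|sed -n '2p;4p';echo '[[0,0,0,0],[0,0,0,0],[0,0,0,0],[0,0,0,0],[0,0,0,0]]' > m.json && python3 -m crank m.json 30|sed -n '2p;4,5p';echo '[[0,0,-5,0],[0,0,-15,0],[0,0,-30,0],[0,0,-40,0],[0,0,-40,0],[0,0,-30,0],[0,0,0,0],[0,0,0,0]]' > m.json && python3 -m crank m.json|sed -n '2p;4p'
python3 - <<'E'
from h import *
for n in ("scene","side"): cv2.imwrite(f"pics/{n}4.png",arm.camera(n)[:,:,::-1])
a=[cv2.imread(f"pics/{n}4.png") for n in("scene","side")]
cv2.imwrite("pics/m5.png",np.hstack([cv2.resize(a[0][180:320,250:390],(400,400)),cv2.resize(a[1][190:330,250:390],(400,400))]))
go(512.3,-271.4,260)
P=[tri([("scene",x),("side",y)])[0] for x,y in (((155.4,247.2),(420.7,151.6)),((112.9,282.3),(428.9,142.1)))]
d=P[0]-P[1];print(d,np.hypot(*d[:2]))
print("handle",onz("scene",(155.4,247.2),175),onz("side",(420.7,151.6),175))
E
```

```text
tcp_pos: [524.5, -0.7, 93.6]
contact_force: [-2.6, 0.1, 7.9]
tcp_pos: [524.3, -0.7, 93.0]
contact_force: [0.0, -1.0, 0.8]
opening: 29.6
tcp_pos: [524.5, -0.6, 253.7]
contact_force: [-0.8, -0.5, -0.4]
t 14.2 tcp [523.7  -0.7 252.2] yaw 0.099 tilt [-0.0016 -0.0001] tool d [-268.3  -38.1   -7.8] turn None
[-12.70362715  87.39618906  38.90988864] 88.31464207667238
handle [ 516.14162574 -269.71443503  175.        ] [ 510.48141436 -269.95449691  175.        ]
```

View pics/m5.png

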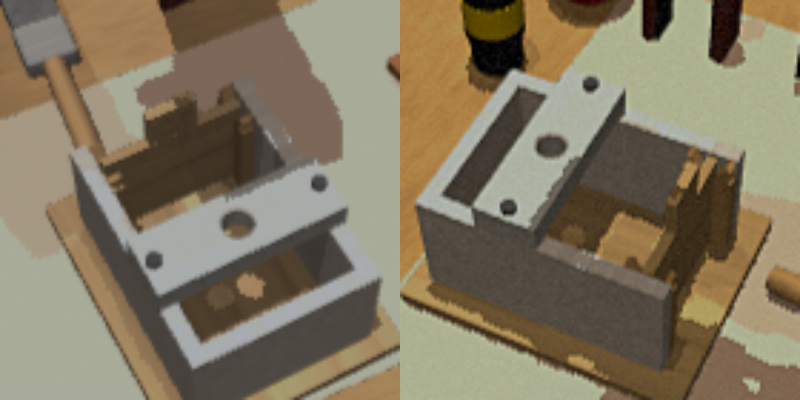

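The panel is home, with its shoulders level with the wall tops and the tab at scene (310,221). Now for the rod: I'll move over the block and measure the handle top with the wrist camera.

```bash
echo '[[-20,-3,-10,0],[-35,-5,-10,0],[-40,-6,-10,0],[-40,-6,-10,0],[-40,-6,-8,0],[-35,-5,0,0],[-27,-5,0,0],[0,0,0,0]]' > m.json && python3 -m crank m.json 60|head -2; echo '[[0,0,0,0],[0,0,0,0],[0,0,0,0]]' > m.json && python3 -m crank m.json|head -2
python3 - <<'E'
from h import *
go(512.3,-270,300)
i=arm.camera("wrist")[:,:,::-1]; cv2.imwrite("pics/w5.png",i); c=cam("wrist")
go(512.3,-270,300)
u,v=proj("wrist",[512.5,-270,175]); print(u,v)
u,v=int(u),int(v); h=cv2.cvtColor(i.astype(np.uint8),cv2.COLOR_BGR2HSV)
for y in range(v-24,v+26,3): print(y,[int(k) for k in i[y,u-24:u+26:2,1]])
E
```

```text
time: 15.0
tcp_pos: [510.0, -244.4, 299.9]
time: 15.3
tcp_pos: [512.3, -238.6, 300.7]
t 15.3 tcp [ 512.3 -238.6  300.7] yaw 0.101 tilt [-0.0007  0.0007] tool d [-31.2  -3.2   0.7] turn None
t 15.3 tcp [ 512.3 -238.8  300.8] yaw 0.101 tilt [-0.0004  0.0006] tool d [-31.1  -3.2   0.8] turn None
314.24590588057924 265.58763465545314
241 [51, 51, 50, 49, 49, 47, 43, 36, 37, 35, 39, 42, 46, 48, 46, 44, 42, 42, 47, 47, 49, 49, 52, 49, 50]
244 [51, 50, 49, 50, 48, 47, 41, 37, 37, 41, 46, 47, 48, 49, 49, 47, 47, 46, 46, 48, 48, 50, 48, 49, 49]
247 [50, 50, 49, 49, 48, 47, 46, 40, 41, 45, 46, 49, 48, 49, 48, 47, 48, 47, 46, 46, 46, 47, 46, 46, 47]
250 [51, 50, 49, 48, 47, 47, 45, 44, 42, 44, 46, 48, 49, 50, 49, 47, 48, 47, 47, 44, 46, 46, 47, 45, 47]
253 [50, 50, 49, 49, 47, 45, 45, 45, 44, 45, 47, 48, 50, 51, 50, 49, 48, 46, 46, 44, 44, 47, 46, 45, 45]
256 [51, 50, 49, 48, 48, 45, 45, 44, 44, 54, 76, 94, 105, 113, 104, 85, 77, 57, 46, 44, 43, 45, 45, 45, 45]
259 [49, 50, 48, 48, 47, 46, 45, 47, 66, 94, 113, 116, 119, 122, 123, 123, 123, 108, 77, 48, 44, 45, 45, 45, 44]
262 [49, 49, 49, 48, 4
[... 385 characters left out ...]
3, 122, 120, 118, 116, 114, 110, 78, 44, 43, 44, 42, 43]
274 [48, 49, 48, 46, 45, 45, 44, 49, 84, 113, 120, 120, 120, 122, 123, 123, 119, 112, 84, 51, 44, 46, 46, 46, 47]
277 [48, 48, 47, 46, 46, 45, 45, 43, 45, 62, 95, 110, 113, 115, 113, 109, 97, 70, 48, 45, 45, 47, 47, 48, 49]
280 [47, 50, 47, 46, 46, 45, 45, 43, 44, 46, 47, 49, 52, 56, 53, 50, 49, 47, 46, 45, 46, 48, 49, 47, 48]
283 [48, 49, 49, 47, 46, 44, 45, 43, 44, 44, 45, 47, 43, 45, 47, 48, 49, 47, 45, 44, 44, 46, 47, 46, 47]
286 [48, 49, 48, 48, 45, 45, 45, 43, 43, 46, 46, 46, 46, 48, 47, 49, 49, 47, 47, 44, 46, 46, 48, 48, 47]
289 [48, 48, 49, 48, 46, 44, 43, 42, 44, 46, 47, 49, 50, 48, 46, 48, 47, 47, 46, 45, 44, 47, 49, 47, 47]
```

Run:
```python
from h import *
g=cv2.imread("pics/w5.png")[:,:,1]; m=np.zeros_like(g); m[250:284,292:342]=(g[250:284,292:342]>82)
(x,y),r=cv2.minEnclosingCircle(cv2.findNonZero(m)); M=cv2.moments(m,True); c=(M["m10"]/M["m00"],M["m01"]/M["m00"])
print((x,y),r,c)
C=cam("wrist"); P=onz("wrist",c,175,C); print(P,np.linalg.norm(P-C[1][:3,3]),"dia mm",2*np.sqrt(M["m00"]/np.pi)/334.4*np.linalg.norm(P-C[1][:3,3]))
go(P[0],P[1],133)
```

```text
(316.1363525390625, 266.7727355957031) 12.449156761169434 (316.1344537815126, 266.8151260504202)
[ 514.32264725 -270.99615288  175.        ] 304.90462481724387 dia mm 22.44689518978329
t 15.3 tcp [ 512.3 -238.8  300.8] yaw 0.101 tilt [-0.0004  0.0006] tool d [-32.4  -1.2 167.8] turn None
```

```bash
echo '[[-12,-0.6,0,0],[-15,-0.6,10,0],[-5.2,0,30,0],[0,0,30,0],[0,0,30,0],[0,0,25,0],[0,0,10,0],[0,0,0,0]]' > m.json && python3 -m crank m.json|sed -n '2p;4p'
python3 - <<'E'
from h import *
go(514.1,-270.9,133)
E
```

```text
tcp_pos: [513.4, -272.4, 165.2]
contact_force: [-0.6, 0.3, -0.1]
t 16.1 tcp [ 513.4 -272.4  165.2] yaw 0.099 tilt [-0.0022  0.0004] tool d [ 1.4  0.9 32.2] turn None
```

```bash
echo '[[1.2,0.6,10,0],[0,0,12,0],[0,0,8,0],[0,0,2,0],[0,0,0,0],[0,0,0,0]]' > m.json && python3 -m crank m.json|sed -n '2p;4p'; echo '[[0,0,0,0],[0,0,0,0],[0,0,0,0],[0,0,0,0],[0,0,0,0],[0,0,0,0],[0,0,0,0],[0,0,0,0]]' > m.json && python3 -m crank m.json 0 30
python3 - <<'E'
from h import *
go(514.1,-270.9,133)
E
```

```text
tcp_pos: [514.6, -271.3, 134.4]
contact_force: [-0.5, 0.8, -0.5]
time: 17.55
tcp_pos: [514.5, -271.1, 134.2]
orientation: [2.109, 2.329, 0.0]
contact_force: [-0.5, 1.0, 1.3]
opening: 23.4
finger_force: 30.0
t 17.6 tcp [ 514.5 -271.1  134.2] yaw 0.099 tilt [ 0.0001 -0.    ] tool d [ 0.2 -0.4  1.2] turn None
```

```bash
echo '[[0,0,-5,0],[0,0,-12,0],[0,0,-18,0],[0,0,-20,0],[0,0,-25,0],[0,0,-25,0],[0,0,-25,0],[0,0,-20,0]]' > m.json && python3 -m crank m.json|sed -n '2p;4,6p';echo '[[0,0,-5,0],[0,0,0,0],[0,0,0,0],[0,0,0,0]]' > m.json && python3 -m crank m.json|sed -n '2p;4,6p'
python3 - <<'E'
from h import *
for n in ("scene","side"): cv2.imwrite(f"pics/{n}6.png",arm.camera(n)[:,:,::-1])
go(616.2,7.7,285,0.1)
E
```

```text
tcp_pos: [514.5, -271.4, 286.6]
contact_force: [0.0, 0.7, -1.9]
opening: 23.5
finger_force: 30.0
tcp_pos: [514.0, -270.7, 288.0]
contact_force: [0.5, -0.5, -2.1]
opening: 23.5
finger_force: 30.0
t 18.9 tcp [ 514.1 -270.9  288.2] yaw 0.099 tilt [-0.0016  0.0004] tool d [267.1 129.1   3.2] turn -0.001
```

```bash
echo '[[10,5,0,0],[20,10,0,0],[30,14,0,0],[35,17,0,0],[35,17,0,0],[35,17,0,0],[35,17,0,0],[30,14,0,0]]' > m.json && python3 -m crank m.json|sed -n '2p;4,6p';echo '[[20,10,0,0],[12,6,0,0],[5,2,0,0],[0,0,0,0],[0,0,0,0],[0,0,0,0],[0,0,0,0]]' > m.json && python3 -m crank m.json|sed -n '2p;4,6p'
python3 - <<'E'
from h import *
for n in ("scene","side","wrist"): cv2.imwrite(f"pics/{n}7.png",arm.camera(n)[:,:,::-1])
go(616.2,7.7,288,0.1)
s,R=st()
for dz in (-124,-70,-20): 
    p=s["tcp_pos"]+[0,0,dz]; print(dz,proj("scene",p),proj("side",p))
E
```

```text
tcp_pos: [602.7, -27.7, 288.8]
contact_force: [1.3, -0.4, -1.5]
opening: 23.5
finger_force: 30.0
tcp_pos: [616.2, 6.2, 289.4]
contact_force: [-0.2, 0.3, -1.4]
opening: 23.4
finger_force: 30.0
t 20.5 tcp [616.3   6.9 289.3] yaw 0.098 tilt [0.0002 0.0001] tool d [ 0.8 -0.1  1.3] turn -0.002
-124 [332.57023921 243.4082671 ] [301.01085168 222.1543538 ]
-70 [332.78124519 225.63979285] [299.46464656 200.11347647]
-20 [332.99959211 207.25314884] [297.87387904 177.43737012]
```

Run:
```python
from h import *
for n,rows,u in (("scene",range(214,250,3),332),("side",range(190,230,3),300)):
    g=cv2.imread(f"pics/{n}7.png",0).astype(int); b=cv2.imread(f"pics/{n}4.png",0).astype(int)
    for v in rows: print(n,v,g[v,u-10:u+12].tolist(),"|",np.abs(g-b)[v,u-10:u+12].tolist())
```

```text
scene 214 [175, 175, 175, 170, 109, 56, 76, 64, 48, 53, 57, 56, 53, 55, 98, 113, 114, 109, 42, 25, 21, 19] | [68, 69, 69, 67, 45, 2, 3, 10, 30, 27, 11, 7, 26, 48, 8, 5, 7, 0, 66, 83, 86, 88]
scene 217 [173, 163, 156, 109, 88, 91, 91, 74, 48, 54, 57, 55, 53, 53, 83, 108, 115, 115, 115, 114, 113, 113] | [66, 61, 56, 27, 3, 5, 4, 15, 41, 34, 27, 25, 3, 4, 3, 4, 6, 5, 6, 6, 5, 5]
scene 220 [92, 93, 94, 89, 88, 70, 52, 50, 49, 54, 57, 56, 52, 51, 82, 88, 87, 106, 112, 113, 114, 116] | [4, 4, 6, 5, 5, 6, 2, 3, 4, 0, 5, 4, 5, 14, 4, 4, 4, 5, 6, 4, 6, 5]
scene 223 [56, 55, 55, 54, 55, 55, 54, 45, 49, 55, 58, 56, 52, 50, 65, 66, 63, 61, 85, 110, 115, 115] | [3, 4, 2, 3, 3, 1, 1, 7, 5, 4, 17, 10, 11, 21, 4, 3, 3, 3, 4, 5, 5, 5]
scene 226 [56, 56, 58, 58, 58, 59, 59, 47, 50, 55, 59, 54, 50, 56, 67, 52, 53, 56, 58, 61, 86, 112] | [3, 3, 3, 1, 1, 3, 3, 9, 4, 5, 18, 11, 13, 21, 3, 2, 2, 2, 2, 0, 25, 45]
scene 229 [59, 58, 57, 57, 56, 57, 54, 48, 60, 55, 58, 56, 50, 48, 55, 55, 53, 56, 57, 57, 58, 61] | [5, 3, 2, 2, 2, 3, 2, 1, 14, 10, 16, 13, 7, 4, 3, 4, 3, 2, 3, 1, 9, 11]
scene 232 [53, 50, 50, 5
[... 2964 characters left out ...]
 49, 172, 153, 156, 160, 160, 159, 159] | [14, 0, 9, 13, 5, 15, 23, 9, 5, 98, 128, 118, 118, 118, 125, 2, 20, 18, 11, 14, 13, 18]
side 223 [44, 60, 75, 72, 73, 71, 68, 57, 65, 63, 57, 77, 83, 74, 132, 162, 161, 158, 158, 157, 155, 150] | [5, 6, 2, 7, 1, 5, 5, 7, 5, 11, 18, 66, 94, 95, 42, 14, 14, 14, 15, 16, 20, 23]
side 226 [62, 59, 60, 69, 69, 72, 72, 72, 70, 113, 188, 179, 168, 155, 155, 154, 161, 157, 152, 154, 150, 157] | [3, 0, 7, 5, 4, 4, 1, 2, 2, 1, 0, 2, 8, 17, 22, 20, 15, 19, 22, 18, 25, 16]
side 229 [61, 60, 62, 74, 70, 65, 63, 128, 189, 170, 152, 153, 158, 159, 160, 157, 153, 148, 153, 155, 153, 151] | [3, 1, 1, 0, 3, 6, 9, 4, 1, 9, 26, 14, 16, 17, 14, 17, 24, 22, 25, 22, 21, 24]
```

Across the two views the rod axis sits about (-0.6, -0.8) mm from the hole centre and hangs vertical. I'll correct that, then lower it to just above the bar and check again.

```bash
echo '[[0.8,0.7,5,-0.002],[0,0,10,0],[0,0,13,0],[0,0,8,0],[0,0,2,0],[0,0,0,0],[0,0,0,0],[0,0,0,0]]' > m.json && python3 -m crank m.json|sed -n '2p;4,6p'
python3 - <<'E'
from h import *
for n in ("scene","side"): cv2.imwrite(f"pics/{n}8.png",arm.camera(n)[:,:,::-1])
go(616.8,7.7,151.2,0.1)
s,R=st(); H=np.array([615.78,7.53,0])
for dz in (-124,-100,-70): 
    p=[H[0],H[1],s["tcp_pos"][2]+dz]; print(dz,"hole axis",proj("scene",p).round(1),proj("side",p).round(1))
for n,rows,u in (("scene",range(214,258,4),332),("side",range(206,242,4),301)):
    g=cv2.imread(f"pics/{n}8.png",0).astype(int)
    for v in rows: print(n,v,g[v,u-8:u+10].tolist())
E
```

```text
tcp_pos: [617.3, 8.2, 251.6]
contact_force: [-0.7, 0.5, -1.5]
opening: 23.4
finger_force: 30.0
t 21.4 tcp [617.2   8.2 251.6] yaw 0.101 tilt [0.0007 0.0002] tool d [ -0.5  -0.6 100.4] turn 0.001
-124 hole axis [332.6 254.3] [302.1 236.6]
-100 hole axis [332.7 247.2] [301.5 227.7]
-70 hole axis [332.8 237.9] [300.6 216.1]
scene 214 [177, 170, 71, 43, 46, 47, 50, 50, 31, 18, 17, 20, 17, 26, 63, 22, 13, 13]
scene 218 [93, 89, 62, 43, 44, 47, 52, 48, 19, 17, 18, 18, 18, 17, 19, 17, 20, 19]
scene 222 [57, 55, 56, 52, 46, 47, 52, 49, 15, 16, 19, 17, 19, 20, 20, 20, 21, 20]
scene 226 [57, 59, 59, 60, 61, 58, 56, 46, 53, 40, 36, 41, 48, 49, 54, 54, 20, 20]
scene 230 [57, 57, 55, 52, 51, 52, 50, 47, 53, 57, 58, 54, 52, 49, 54, 56, 45, 29]
scene 234 [54, 55, 57, 58, 57, 54, 54, 48, 54, 58, 56, 53, 49, 55, 53, 60, 60, 59]
scene 238 [57, 58, 57, 56, 55, 54, 54, 47, 55, 58, 58, 53, 48, 53, 54, 59, 58, 59]
scene 242 [54, 55, 53, 57, 53, 58, 69, 59, 64, 58, 58, 54, 49, 54, 63, 68, 91, 93]
scene 246 [95, 94, 94, 93, 88, 84, 80, 59, 56, 58, 57, 53, 68, 109, 109, 109, 111, 111]
scene 250 [163, 162, 16
[... 284 characters left out ...]
 74, 55, 51, 56, 55, 47, 116, 138, 135, 133, 138, 137, 134, 137]
side 214 [38, 112, 117, 141, 107, 39, 53, 60, 61, 46, 91, 144, 135, 125, 142, 165, 173, 171]
side 218 [174, 174, 178, 182, 184, 26, 51, 58, 64, 47, 71, 147, 128, 159, 152, 167, 164, 172]
side 222 [68, 62, 60, 55, 89, 63, 54, 57, 65, 52, 57, 175, 162, 154, 158, 159, 155, 158]
side 226 [76, 72, 75, 74, 75, 61, 56, 58, 64, 51, 50, 139, 168, 162, 157, 156, 153, 155]
side 230 [71, 69, 67, 89, 159, 171, 31, 54, 59, 60, 54, 105, 164, 155, 152, 156, 153, 154]
side 234 [80, 141, 162, 155, 157, 167, 71, 44, 62, 60, 50, 64, 174, 160, 153, 155, 154, 153]
side 238 [68, 68, 66, 65, 71, 104, 86, 54, 67, 71, 65, 62, 59, 79, 120, 135, 159, 160]
```

```bash
echo '[[-0.8,-0.3,0,0],[0,0,3,0],[0,0,5,0],[0,0,7,0],[0,0,8,0],[0,0,8,0],[0,0,5,0],[0,0,0,0]]' > m.json && python3 -m crank m.json|sed -n '2p;4,6p'; echo '[[0,0,0,0],[0,0,4,0],[0,0,6,0],[0,0,8,0],[0,0,8,0],[0,0,8,0],[0,0,6,0],[0,0,4,0]]' > m.json && python3 -m crank m.json|sed -n '2p;4,6p'
python3 - <<'E'
from h import *
go(616.7,7.6,151.2,0.1)
E
```

```text
tcp_pos: [616.3, 7.5, 214.1]
contact_force: [0.7, -0.3, -1.2]
opening: 23.6
finger_force: 30.0
tcp_pos: [616.6, 7.5, 170.3]
contact_force: [-0.3, -0.2, -1.1]
opening: 23.3
finger_force: 30.0
t 23.0 tcp [616.6   7.5 170.3] yaw 0.101 tilt [-0.0008 -0.0001] tool d [ 0.1  0.2 19.1] turn 0.001
```

```bash
echo '[[0,0,4,0],[0,0,5,0],[0,0,5,0],[0,0,3,0],[0,0,1.5,0],[0,0,0,0],[0,0,0,0],[0,0,0,0]]' > m.json && python3 -m crank m.json|sed -n '2p;4,6p'
python3 - <<'E'
from h import *
for n in ("scene","side"): cv2.imwrite(f"pics/{n}9.png",arm.camera(n)[:,:,::-1])
go(616.6,7.5,151.2,0.1)
H=np.array([615.78,7.53,0])
for z in (117,125,137,145): print(z,"axis",proj("scene",[*H[:2],z]).round(1),proj("side",[*H[:2],z]).round(1))
for n,rows,u in (("scene",range(238,264,2),332),("side",range(216,248,2),302)):
    g=cv2.imread(f"pics/{n}9.png",0).astype(int)
    for v in rows: print(n,v,g[v,u-11:u+13].tolist())
for n,uv in (("scene",[(309.5,221)]),): print(cv2.imread(f"pics/{n}9.png",0)[218:224,296:324].astype(int).sum()-cv2.imread(f"pics/{n}4.png",0)[218:224,296:324].astype(int).sum())
E
```

```text
tcp_pos: [617.0, 7.4, 152.9]
contact_force: [0.5, 0.6, -1.5]
opening: 23.4
finger_force: 30.0
t 23.9 tcp [617.    7.5 152.8] yaw 0.101 tilt [0.0004 0.0001] tool d [ 0.1 -0.3  1.6] turn 0.001
117 axis [332.6 257.4] [302.3 240.3]
125 axis [332.6 255.1] [302.1 237.5]
137 axis [332.7 251.6] [301.8 233.1]
145 axis [332.7 249.2] [301.6 230.2]
scene 238 [35, 13, 14, 13, 30, 33, 35, 34, 25, 46, 77, 72, 106, 52, 31, 9, 20, 34, 38, 38, 38, 37, 38, 34]
scene 240 [46, 15, 13, 7, 12, 17, 28, 75, 119, 60, 54, 48, 44, 54, 44, 16, 8, 21, 33, 39, 38, 37, 38, 38]
scene 242 [55, 41, 11, 10, 13, 21, 64, 52, 49, 59, 66, 72, 72, 59, 39, 17, 23, 27, 38, 37, 38, 38, 37, 38]
scene 244 [56, 59, 55, 64, 24, 12, 26, 44, 44, 37, 61, 66, 80, 74, 58, 33, 35, 39, 39, 37, 38, 36, 37, 38]
scene 246 [66, 97, 96, 96, 92, 40, 32, 34, 51, 49, 33, 62, 62, 83, 62, 34, 38, 37, 38, 38, 37, 37, 39, 38]
scene 248 [97, 97, 97, 96, 91, 50, 45, 46, 51, 52, 33, 18, 40, 72, 53, 19, 37, 36, 39, 37, 37, 37, 37, 34]
scene 250 [97, 95, 87, 82, 79, 51, 44, 47, 52, 50, 25, 17, 21, 38, 37, 11, 21, 34, 38, 38, 37, 37, 34, 52]
scene 252 [10
[... 1674 characters left out ...]
23, 59, 53, 128, 168, 157, 158, 155, 151]
side 236 [59, 64, 71, 80, 79, 79, 72, 58, 61, 54, 54, 47, 50, 48, 82, 144, 168, 163, 158, 160, 159, 153, 159, 159]
side 238 [72, 72, 75, 74, 78, 80, 79, 75, 71, 43, 65, 54, 62, 54, 43, 80, 113, 128, 142, 138, 142, 170, 163, 161]
side 240 [76, 75, 78, 77, 81, 73, 63, 55, 62, 51, 55, 54, 59, 52, 54, 68, 58, 56, 72, 74, 67, 69, 68, 68]
side 242 [78, 80, 79, 78, 76, 80, 56, 52, 64, 50, 58, 56, 62, 57, 51, 68, 55, 66, 71, 79, 73, 72, 80, 71]
side 244 [81, 76, 77, 75, 78, 73, 78, 64, 61, 41, 51, 60, 57, 63, 57, 64, 62, 81, 78, 74, 77, 75, 72, 55]
side 246 [88, 90, 92, 71, 70, 71, 89, 87, 87, 74, 77, 77, 76, 76, 74, 78, 75, 84, 78, 74, 77, 63, 53, 53]
-3362
```

Centring is good: the rod is at 332.6 against 332.6 predicted in the scene view, and 302.5 against 302.3 in the side view. It needs 1.5 mm more to reach the shoulder height of 137 mm.

```bash
echo '[[0,-0.2,0.8,0],[0,0,0.7,0],[0,0,0,0],[0,0,0,0],[0,0,0,0],[0,0,0,0],[0,0,0,0],[0,0,0,0]]' > m.json && python3 -m crank m.json|sed -n '2p;4,6p'; echo '[[0,0,0,0],[0,0,0,0],[0,0,0,0],[0,0,0,0]]' > m.json && python3 -m crank m.json|sed -n '1,6p'
python3 - <<'E'
from h import *
go(616.7,7.6,151.3,0.1)
zs=[]
for k in range(6): arm.camera("side"); zs.append(st()[0]["tcp_pos"])
print(np.mean(zs,0),np.std(zs,0))
# panel tab still home: triangulate tab top by comparing side images 4 vs now
a=cv2.imread("pics/side4.png",0); b=cv2.cvtColor(arm.camera("side"),cv2.COLOR_RGB2GRAY)
t=a[240:265,344:366]; r=cv2.matchTemplate(b[232:273,336:374],t,cv2.TM_CCOEFF_NORMED); print(cv2.minMaxLoc(r)[1:])
E
```

```text
tcp_pos: [616.6, 7.4, 151.1]
contact_force: [-0.2, 0.2, -1.3]
opening: 23.6
finger_force: 30.0
time: 25.1
tcp_pos: [616.6, 7.4, 151.1]
orientation: [-2.106, -2.331, 0.0]
contact_force: [-0.0, 0.1, -1.7]
opening: 23.4
finger_force: 30.0
t 25.1 tcp [616.6   7.4 151.1] yaw 0.101 tilt [-0.  0.] tool d [ 0.2  0.1 -0.2] turn 0.001
[616.62545693   7.41095239 151.14245031] [0.0090677  0.01511072 0.01008274]
(0.9072103500366211, (16, 16), (8, 8))
```

```bash
python3 -c "
from workcell import arm
print(arm.job_done())"
```

```text
the job is handed in; nothing more can be done
None
```

I handed the job in at about 25 s, with no result reported back: by my measurements the panel is home and released, and the rod hangs still, upright and centred in the guide hole, its shoulder about 20 mm above the bar (height taken from the arm's own readings).

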